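Hang the clay paddle on its hook

ROBOT

A 7-joint arm with a two-finger parallel gripper is mounted at the origin on the work surface. World frame = base frame: x ahead of the robot, y to its left, z up, the work surface at z = 0. Lengths are in m, angles in rad, forces in N, time in s.
With the tool pointing down it reaches from about 0.425 to 0.875 m from the base axis. Payload 4.7 kg.
Tool frame: the origin (TCP) lies where the fingers leave the gripper's body, on its centre line; the fingertips stand 70 mm ahead of it and the grasp point (between the pads) lies 51 mm ahead of it; z points along the fingers, y is the line along which they close (so a half turn about z gives the same grasp; the last joint's range is limited). The gripper opens to 87 mm and grips with 3 to 60 N. Pads are 19 mm wide; open, the fingers measure 117 mm over their backs; the gripper's body (75 mm by 190 mm) begins 51 mm behind the grasp point.
Start: joints at [1.13, 0.321, -0.07, 1.45, 0.023, 1.371, -0.057], TCP at [0.286, -0.584, 0.292] pointing down, gripper open.
Joint ranges: [-2.86, 2.86], [-0.3, 2.09], [-1.38, 1.24], [0.06, 2.45], [-1.56, 4.7], [0.09, 2.05], [-2.69, 2.69]. Speed limits (rad/s): [2.57, 2.57, 3.14, 3.14, 3.14, 3.14, 3.14].

INTERFACE

Orientations are given as a rotation vector (axis times angle).
In Python, from bench import ctrl gives the robot as it stands.
- The arm moves only by the tool play_rows, never from a script. Its argument "increments" is a list that holds one entry, the list of rows, each a list of 7 numbers: the shift along the tool's x, y, z as a fraction of full scale, then the turn, a rotation vector about the tool's x, y, z as a fraction of full scale, then the gripper command: -1 is shut, 1 is fully open, values between are in proportion. A call has 1 to 8 rows; each row is the pose to reach, as a shift and turn from the pose commanded when the call began, along the tool's axes at that moment; what a row does not reach only later rows make up. Full scale, the value 1, is 0.1 m for a shift and 90 degrees for a turn. A row lasts 1/10 s, in which the tool goes at most 50 mm and 8.59 degrees, less where a joint would pass 70% of its speed; a pose out of reach is approached as far as the arm can. A call with a number of a shift or a turn outside -1 to 1 is refused whole. A call with a gripper value outside its range is refused whole. The fingers move at their own pace and stop on an object; "squeeze" is the grip in N (left out, the last holds). Time passes only in rows, so rows that repeat a pose let the fingers close. It gives the time, the measured TCP pose, the force, the opening and the grip force at its end, in the units of the state.
- ctrl.get_state(): the state, without advancing time (a new reading comes with each control period).
- ctrl.get_image(name): name is "scene" or "top" or "wrist"; returns the picture (400x640x3 uint8, red, green, blue); there is no depth.
- ctrl.get_calibration(name): a dict with "vertical_fov" (degrees; the focal length in pixels is half the picture's height over the tangent of half this angle, whatever the lens; pixels are square), "cx", "cy" (the principal point, pixels), "R" (3x3) and "t" (3): a world point X has camera coordinates R X + t; the wrist camera has in their place "T_tool_cam" (4x4, takes a point from camera to tool coordinates, whose origin is the TCP and whose axes are the flange's). Camera axes: x right, y down, z forward; pixel columns grow to the right and rows downward; lengths in m; the calibration is good to about 2 mm. A picture is of the moment at which its call begins: read the wrist's pose just before it. get_calibration takes no time and is no camera call.
- ctrl.close_job(): hands the job in; it is judged then, once.
The state is a dict: "time": time; "joint_positions": joint angles; "qd": joint speeds; "joint_torque": joint torques, N m; "position": TCP position; "tool_rot": TCP orientation; "ft_force": force on the tool from outside, world axes, zero at the start; "torque": the same for the moment, N m; "grip_width": opening from 0.0 (shut) to 1.0 (fully open); "grip_force": force on a finger pad.
Only numpy, scipy, OpenCV 4.12 (cv2) and the standard library are available. Lean on these libraries where they do the work, as an engineer would, in place of code of your own. Each camera call takes 0.05 s, during which the arm holds its last target. There are 200 camera calls.

TASK

Take the blue-ended wooden clay paddle out of its drying stand and hang it, blade down, on the empty blue hook of the rack, squarely in line with its neighbours. Lower it gently until its blue end rests on the hook's two prongs before you let go, then leave it hanging still. Do not knock or shift the tools on either side.

Things in the scene. Friction and masses are not known exactly. Their poses are not given: they have to be found in the camera images.
- paddle: Wooden paddle, 190 mm, 0.16 kg, blade down. Blue block pommel 26 (x) x 46 (y) x 40 mm high: grip across the 46 mm. Below it: neck 14 x 14 to -30 mm, handle 18 x 26 to -64, flat blade 12 (x) x 74 (y) from -60 to -150. Origin: centre of the pommel's underside; z up along the paddle, x normal to the blade. Same when turned half round; may hang either way.
- stand: Fixed wooden block 70 x 120 x 60 mm, slotted from above: slot 18 (x) x 82 mm (y), its floor 12 mm above the table. The paddle's blade stands in it, upright and aligned with the slot, with 3 to 4 mm of play all round. Origin: centre of the underside; z up, y along the slot. Lift the paddle 55 mm straight up to free it.
- blue_hook: Empty fixed blue hook: two level prongs towards the robot (-x), each 8 mm wide, 24 mm gap: the neck goes in the gap, the pommel rests on top. Origin: mid-gap at prong-top height, 190 mm above the table, where the centre of the pommel's underside belongs; x into the rack, y along the rail. It is one of the two middle hooks; tools hang 95 mm to either side.
- hook_tips (a point): Blue hook: midway between the tops of the prongs' upturned ends, which stand 8 mm above the prongs' top, 27 to 35 mm in front (-x) of the hook's origin. The pommel must pass over them and down behind them.
- rack: Fixed rack: wooden rail 440 mm long (front face 40 mm behind the hook origins, top level with the prongs) on two grey posts 430 mm apart, four hooks 95 mm apart, a wire drying shelf above. Origin: on the table, below the middle of the line of hook origins; x away from the robot, square to the rail, y along the rail like the hook's.
- shelf_edge (a point): Middle of the lower front edge of the wire shelf (430 mm along y): 345 mm above the table, 155 mm above the prongs, 5 mm in front (-x) of the hook origins. Under it a gripper cannot point straight down: it must lean back to the robot 35 to 45 degrees, fingers forward and down, and so already when it takes the paddle.
- dark_paddle: Dark brown clay paddle on a steel hook; bystander. Pommel (26 x 46 x 40 mm high) and neck as on the blue-ended paddle. Origin: centre of the pommel underside; z up, y along its 46 mm side. Blade 12 x 66 mm, down to 140 mm below the origin.
- mallet: Mallet with a black rubber head on a steel hook; bystander. Pommel (26 x 46 x 40 mm high) and neck as on the blue-ended paddle. Origin: centre of the pommel underside; z up, y along its 46 mm side. The head is a cylinder of 42 mm diameter, 66 mm long along y, its axis 108 mm below the origin.
- loop_tool: Loop trimming tool with a steel wire loop on a steel hook; bystander. Pommel (26 x 46 x 40 mm high) and neck as on the blue-ended paddle. Origin: centre of the pommel underside; z up, y along its 46 mm side. Loop 66 mm wide, down to 148 mm below the origin.
Mind the look-alikes: they are no part of the job. Of the things like the paddle, leave any that is pink, purple or turquoise; of the rest the smaller one is meant.

How it is judged:
On the way:
1. the paddle is lowered onto the blue hook while the fingers still hold it: pommel over the prongs, its underside within 6 mm of their top (x of paddle in the frame of blue_hook between -0.02 and 0.03 m and y of paddle in the frame of blue_hook between -0.01 and 0.01 m and z of paddle in the frame of blue_hook between -0.006 and 0.006 m and angle between paddle's own z axis and vertical below 0.15 rad and angle between the y axis of paddle and the y axis of blue_hook, either way round below 0.3 rad and contact force between the fingers and paddle above 0.5 N), for 0.1 s.
At the end, for the whole second after the job is handed in: Paddle released and still on the blue hook: pommel underside within 6 mm of the prong tops, centre within 10 mm sideways and from 20 mm before to 30 mm behind the hook origin, upright within 0.15 rad, square within 0.3 rad; other tools moved under 15 mm and upright within 0.15 rad (x of paddle in the frame of blue_hook between -0.02 and 0.03 m and y of paddle in the frame of blue_hook between -0.01 and 0.01 m and z of paddle in the frame of blue_hook between -0.006 and 0.006 m and angle between each of paddle, dark_paddle, mallet, loop_tool's own z axis and vertical below 0.15 rad and angle between the y axis of paddle and the y axis of blue_hook, either way round below 0.3 rad and contact force between the fingers and paddle below 0.05 N and linear speed of paddle below 0.03 m/s and angular speed of paddle below 0.3 rad/s and distance of each of dark_paddle, mallet, loop_tool from where it was at the start of the episode below 0.015 m); the robot touches nothing.
It fails at once if the dark paddle is shifted by more than 20 mm or swung by more than 0.2 rad (distance of dark_paddle from where it was at the start of the episode above 0.02 m or angle between dark_paddle's own z axis and vertical above 0.2 rad).
It fails at once if the mallet is shifted by more than 20 mm or swung by more than 0.2 rad (distance of mallet from where it was at the start of the episode above 0.02 m or angle between mallet's own z axis and vertical above 0.2 rad).
It fails at once if the loop tool is shifted by more than 20 mm or swung by more than 0.2 rad (distance of loop_tool from where it was at the start of the episode above 0.02 m or angle between loop_tool's own z axis and vertical above 0.2 rad).
It also fails if it takes over 54 s, if anything falls off the work surface, if the arm or the gripper's body presses on something with over 40 N, if the wrist force passes 120 N, or if a joint passes its speed limit or range.

## Working session

There is one attempt and no reset: what is moved stays moved. The work goes in short steps, Python scripts to look and compute and a tool call to move; the robot and the scene stay as the last step left them, time stands still between calls to the robot, and variables do not carry over. Pictures are saved under pics/ and viewed, at most 10 in all, crops included, and the job is handed in when it is done.

Besides the shell and the picture viewer there is one more tool, called after "Emit:" as a command line: name --argument value ..., lists and objects as JSON in quotes. play_rows: Moves the arm, as the interface text tells. Shift numbers are shares of 0.1 m and turn numbers shares of 90 degrees, none past 1 either way. Its arguments: {"type":"object","properties":{"increments":{"type":"array"},"squeeze":{"type":"number"}},"required":["increments"]}

```bash
mkdir -p pics; cat > h.py <<'E'
import numpy as np, cv2
from scipy.spatial.transform import Rotation as Ro
from bench import ctrl
def snap(n,f):
    im=ctrl.get_image(n); cv2.imwrite('pics/'+f,im[:,:,::-1]); return im
E
python3 - <<'E'
from h import *
for n in ("scene","top"):
    snap(n,n+'1.png'); c=ctrl.get_calibration(n); print(n,c)
print(ctrl.get_calibration("wrist")); print(ctrl.get_state())
E
```

```text
scene {'vertical_fov': 45.13350532643888, 'cx': 320.3955668352916, 'cy': 207.4371645737798, 'R': array([[-0.68214454,  0.73115408,  0.00961996],
       [ 0.41974828,  0.40231717, -0.8136045 ],
       [-0.59874052, -0.5509579 , -0.58133913]]), 't': array([0.40823418, 0.02879168, 1.56951123])}
top {'vertical_fov': 50.92606068047289, 'cx': 324.7572584103368, 'cy': 200.99197724487507, 'R': array([[-0.05754564, -0.99833046, -0.00497951],
       [-0.97168425,  0.05715325, -0.22926671],
       [ 0.22916854, -0.00835479, -0.9733509 ]]), 't': array([-0.09317862,  0.51575701,  1.28430872])}
{'vertical_fov': 59.06863529983926, 'cx': 325.45729890566827, 'cy': 191.71884396737505, 'T_tool_cam': array([[-2.06448600e-05, -9.67524004e-01, -2.52779156e-01,
         6.86555234e-02],
       [ 9.99999912e-01,  8.56444992e-05, -4.09479834e-04,
         6.19583761e-05],
       [ 4.17830713e-04, -2.52779143e-01,  9.67523917e-01,
        -9.18918595e-02],
       [ 0.00000000e+00,  0.00000000e+00,  0.00000000e+00,
         1.00000000e+00]])}
{'time': 0.1, 'joint_positions': array([ 1.13009591,  0.32174682, -0.07007172,  1.45154263,  0.02259016,
        1.37079784, -0.05688919]), 'qd': array([ 0.00062086, -0.00230153,  0.00023442, -0.00321682,  0.00043034,
        0.00092909,  0.00112569]), 'joint_torque': array([ 2.22898018e-05, -4.92571807e+01, -4.06126678e-01, -3.13400352e+01,
       -6.43235212e-02,  3.94687720e-02,  4.38653035e-05]), 'position': array([ 0.28532853, -0.58361331,  0.29127722]), 'tool_rot': array([-3.05910617e+00, -7.07924334e-01,  7.37176135e-04]), 'ft_force': array([0.61442131, 0.49549254, 0.37093143]), 'torque': array([ 0.00031405,  0.01897841, -0.03290993]), 'grip_force': 0.0, 'grip_width': 0.9983070720332294}
```

View pics/scene1.png

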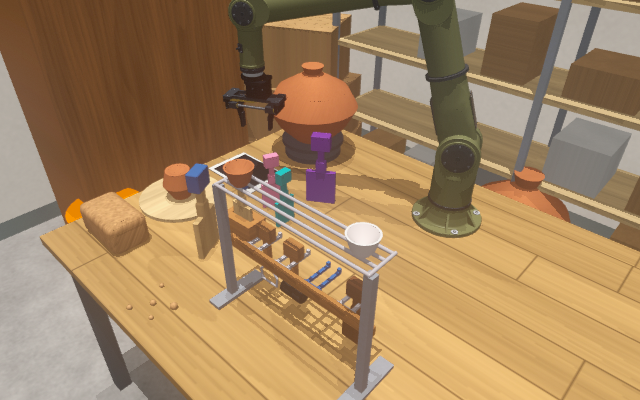

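View pics/top1.png

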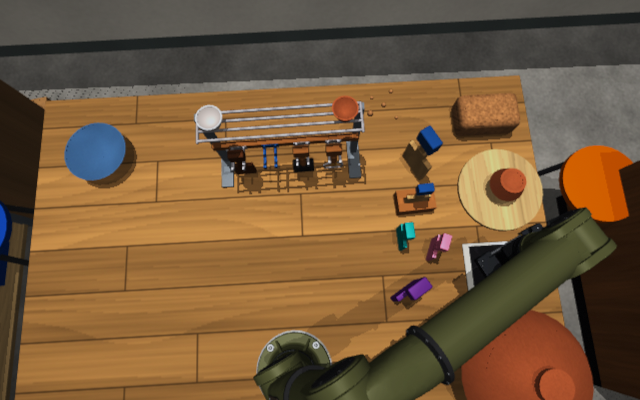

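The scene view shows a large blue-ended paddle at (198,180) and the blue prongs at (325,272). In the top view the prongs are at (270,157), and there are two blue pommels: a small one in the stand at (425,188) and a larger one at (430,140). I'll zoom in on both.

```bash
python3 - <<'E'
import cv2,numpy as np
t=cv2.imread('pics/top1.png');s=cv2.imread('pics/scene1.png')
a=cv2.resize(t[95:225,190:450],(780,390),interpolation=cv2.INTER_CUBIC)
cv2.imwrite('pics/a.png',a)
b=cv2.resize(s[140:340,190:390],(600,600),interpolation=cv2.INTER_CUBIC)
cv2.imwrite('pics/b.png',b)
E
```

```text
(no output)
```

View pics/a.png

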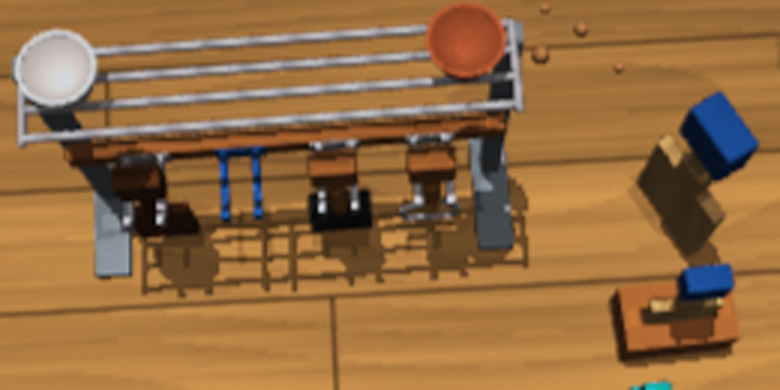

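View pics/b.png

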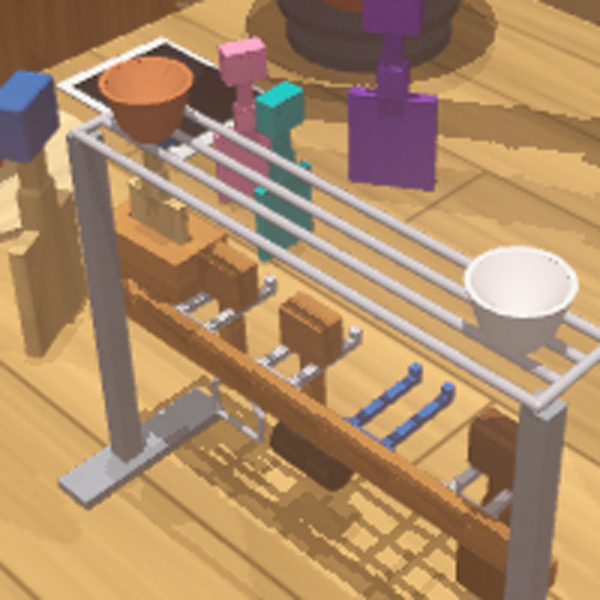

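```bash
cat >> h.py <<'E'
def ray(n,u,v,z,H=400):
    c=ctrl.get_calibration(n); f=H/2/np.tan(np.radians(c['vertical_fov']/2))
    d=c['R'].T@np.array([(u-c['cx'])/f,(v-c['cy'])/f,1]); o=-c['R'].T@c['t']
    return o+d*(z-o[2])/d[2]
def proj(n,X):
    c=ctrl.get_calibration(n); f=200/np.tan(np.radians(c['vertical_fov']/2))
    p=np.asarray(X)@c['R'].T+c['t']; return p[:,:2]/p[:,2:]*f+[c['cx'],c['cy']]
E
python3 - <<'E'
from h import *
np.set_printoptions(precision=4,suppress=True)
T=lambda x,y,z:ray('top',190+x/3,95+y/3,z)
S=lambda x,y,z:ray('scene',190+x/3,140+y/3,z)
for nm,x,y,z in [('tipL',225,214,.196),('tipR',257,214,.196),('rootL',227,150,.19),('rootR',257,150,.19),('shelfL',22,140,.345),('shelfR',520,105,.345),('stTL',615,290,.06),('stTR',733,283,.06),('stBL',622,360,.06),('stBR',738,344,.06)]: print(nm,T(x,y,z))
for nm,x,y,z in [('tipR',416,368,.198),('tipL',448,386,.198),('shelfR',165,80,.345),]: print('S',nm,S(x,y,z))
im=cv2.imread('pics/top1.png').astype(int)[:,:,::-1]
m=((im[:,:,2]>im[:,:,0]+40)&(im[:,:,2]>im[:,:,1]+30)).astype(np.uint8)
n,l,st,ce=cv2.connectedComponentsWithStats(m)
for i in range(1,n):
    if st[i,4]>15 and 180<ce[i,0]<460: print(st[i],ce[i],T((ce[i,0]-190)*3,(ce[i,1]-95)*3,.182))
E
```

```text
tipL [0.5916 0.0467 0.196 ]
tipR [0.5898 0.0155 0.196 ]
rootL [0.6601 0.0439 0.19  ]
rootR [0.6583 0.0141 0.19  ]
shelfL [0.6194 0.2001 0.345 ]
shelfR [ 0.626  -0.2318  0.345 ]
stTL [ 0.5269 -0.3501  0.06  ]
stTR [ 0.5272 -0.477   0.06  ]
stBL [ 0.4503 -0.3501  0.06  ]
stBR [ 0.4603 -0.4744  0.06  ]
S tipR [0.5943 0.0191 0.198 ]
S tipL [0.5926 0.0496 0.198 ]
S shelfR [ 0.6038 -0.2443  0.345 ]
[421 126  21  24 273] [431.1172 137.3956] [ 0.6579 -0.4522  0.182 ]
[263 145   8  23  54] [264.6481 154.6852] [0.6327 0.0487 0.182 ]
[274 155   3  12  26] [275.3462 160.    ] [0.6142 0.0174 0.182 ]
[418 183  16  10 133] [425.6391 187.5639] [ 0.5036 -0.4183  0.182 ]
```

```bash
cat >> h.py <<'E'
np.set_printoptions(precision=4,suppress=True)
def Rt(lean,yaw=0):   # camera side forward/up, tool y = -rack y
    s,c=np.sin(np.radians(lean)),np.cos(np.radians(lean))
    return Ro.from_euler('z',yaw)*Ro.from_matrix(np.array([[c,0,s],[0,-1,0],[s,0,-c]]))
def go(grasp,lean,yaw=0,back=0):
    """increment for putting the grasp point (minus back along fingers) there"""
    s=ctrl.get_state(); R0=Ro.from_rotvec(s['tool_rot']); R=Rt(lean,yaw)
    p=np.array(grasp)-(0.051+back)*R.as_matrix()[:,2]
    d=R0.inv().apply(p-s['position'])/0.1; w=(R0.inv()*R).as_rotvec()/(np.pi/2)
    print('tcp',p,'shift',d,'turn',w, 't',s['time'])
def wcam():
    s=ctrl.get_state(); c=ctrl.get_calibration('wrist'); M=np.eye(4)
    M[:3,:3]=Ro.from_rotvec(s['tool_rot']).as_matrix(); M[:3,3]=s['position']
    return M@c['T_tool_cam'],c,200/np.tan(np.radians(c['vertical_fov']/2))
E
python3 - <<'E'
from h import *
print(Rt(42).as_matrix(), ray('top',405,230,.15))
go([.498,-.415,.184],42,0,.09)
E
```

```text
[[ 0.7431  0.      0.6691]
 [ 0.     -1.      0.    ]
 [ 0.6691  0.     -0.7431]] [ 0.3873 -0.3518  0.15  ]
tcp [ 0.4037 -0.415   0.2888] shift [ 1.8037 -0.9949  0.0265] turn [-0.1071  0.4587  0.276 ] t 0.1
```

Emit:
play_rows --increments '[[[0.3,-0.2,-0.3,-0.02,0.09,0.055,1],[0.6,-0.35,-0.4,-0.05,0.18,0.11,1],[0.9,-0.5,-0.4,-0.07,0.28,0.17,1],[0.9,-0.5,-0.4,-0.09,0.37,0.22,1],[0.9,-0.5,-0.4,-0.107,0.459,0.276,1],[0.9,-0.5,-0.4,-0.107,0.459,0.276,1]]]'

```text
time: 0.7
position: [0.3431, -0.4997, 0.3318]
tool_rot: [2.929, -0.007, 1.132]
ft_force: [0.6, 0.5, -0.6]
grip_width: 1.0
grip_force: 0.0
```

```bash
python3 - <<'E'
from h import *
print(ctrl.get_state()['joint_positions'])
go([.498,-.415,.184],42,0,.09)
E
```

```text
[ 1.308   0.0694 -0.0686  1.8244 -0.7831  1.1083 -0.0213]
tcp [ 0.4037 -0.415   0.2888] shift [ 0.1557 -0.8505  0.7231] turn [ 0.0022 -0.0029 -0.0023] t 0.7
```

Emit:
play_rows --increments '[[[0.05,-0.28,0.24,0,0,0,1],[0.1,-0.57,0.48,0,0,0,1],[0.155,-0.85,0.72,0,0,0,1],[0.155,-0.85,0.72,0,0,0,1],[0.155,-0.85,0.72,0,0,0,1]]]'

```text
time: 1.2
position: [0.4044, -0.4135, 0.2885]
tool_rot: [2.932, 0.003, 1.126]
ft_force: [-0.5, -1.3, 0.6]
grip_width: 0.998
grip_force: 0.0
```

```bash
python3 - <<'E'
from h import *
s=ctrl.get_state(); print(s['position'],s['joint_positions'])
M,c,f=wcam(); np.save('M1.npy',M); snap('wrist','w1.png')
E
```

```text
[ 0.4044 -0.4135  0.2885] [ 1.2177 -0.014  -0.1613  1.9986 -0.8191  0.928  -0.079 ]
```

View pics/w1.png

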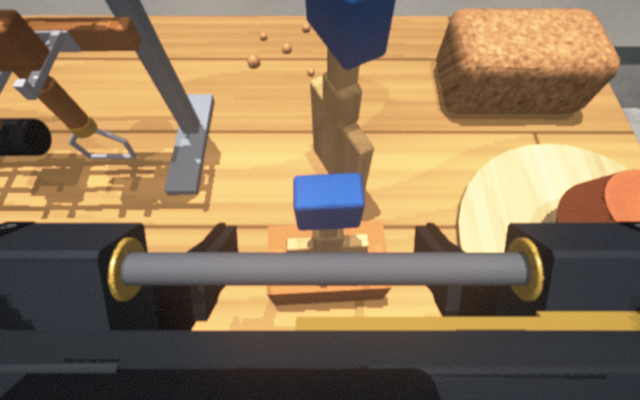

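The wrist view shows the target pommel between the open fingers. Its top-face corners are near (295,177), (360,173), (363,199) and (297,205).

```bash
cat >> h.py <<'E'
def wray(M,u,v,z):
    c=ctrl.get_calibration('wrist'); f=200/np.tan(np.radians(c['vertical_fov']/2))
    d=M[:3,:3]@np.array([(u-c['cx'])/f,(v-c['cy'])/f,1]); return M[:3,3]+d*(z-M[2,3])/d[2]
E
python3 - <<'E'
from h import *
M=np.load('M1.npy')
P=np.array([wray(M,u,v,.202) for u,v in [(295,177),(360,173),(363,199),(297,205)]]);print(P,P.mean(0))
im=cv2.imread('pics/w1.png').astype(int)
m=((im[:,:,0]>im[:,:,2]+40)&(im[:,:,0]>im[:,:,1]+30)).astype(np.uint8); m[:150]=0
g=im[:,:,0]*m
for v in range(170,232,4):
    us=np.where(m[v,280:380])[0]+280; print(v,us.min() if len(us) else 0,us.max() if len(us) else 0, g[v,330], g[v,305],g[v,352])
print([wray(M,u,v,.06) for u,v in [(268,229),(384,223),(273,302),(388,291)]])
E
```

```text
[[ 0.5083 -0.3936  0.202 ]
 [ 0.5114 -0.4362  0.202 ]
 [ 0.4923 -0.4373  0.202 ]
 [ 0.488  -0.3957  0.202 ]] [ 0.5    -0.4157  0.202 ]
170 0 0 0 0 0
174 328 360 171 0 204
178 295 361 219 221 222
182 294 361 222 220 221
186 294 362 223 226 222
190 294 362 225 226 224
194 294 363 229 226 223
198 294 363 228 229 224
202 294 363 228 232 224
206 294 362 178 209 159
210 297 301 0 0 0
214 0 0 0 0 0
218 0 0 0 0 0
222 0 0 0 0 0
226 0 0 0 0 0
230 0 0 0 0 0
[array([ 0.5273, -0.354 ,  0.06  ]), array([ 0.5343, -0.4747,  0.06  ]), array([ 0.454 , -0.3643,  0.06  ]), array([ 0.4644, -0.4734,  0.06  ])]
```

```bash
python3 - <<'E'
from h import *
go([.499,-.4155,.184],42,.08,0.03)
go([.499,-.4155,.184],42,.08,0)
E
```

```text
tcp [ 0.445  -0.4198  0.2442] shift [0.0043 0.0476 0.6091] turn [ 0.0352 -0.0006 -0.0373] t 1.25
tcp [ 0.465  -0.4182  0.2219] shift [0.0036 0.031  0.9087] turn [ 0.0352 -0.0006 -0.0373] t 1.25
```

Emit:
play_rows --increments '[[[0.0,0.05,0.2,0.035,0,-0.037,1],[0.0,0.05,0.4,0.035,0,-0.037,1],[0.0,0.045,0.6,0.035,0,-0.037,1],[0.0,0.035,0.8,0.035,0,-0.037,1],[0.0,0.03,0.91,0.035,0,-0.037,1],[0.0,0.03,0.91,0.035,0,-0.037,1],[0.0,0.03,0.91,0.035,0,-0.037,1]]]'

```text
time: 1.95
position: [0.4646, -0.4187, 0.222]
tool_rot: [-2.904, -0.114, -1.117]
ft_force: [-0.4, 0.6, 0.4]
grip_width: 0.995
grip_force: 0.0
```

Emit:
play_rows --increments '[[[0,0,0,0,0,0,0.3],[0,0,0,0,0,0,0],[0,0,0,0,0,0,-0.3],[0,0,0,0,0,0,-0.6],[0,0,0,0,0,0,-1],[0,0,0,0,0,0,-1],[0,0,0,0,0,0,-1],[0,0,0,0,0,0,-1]]]' --squeeze 25

```text
time: 2.75
position: [0.4651, -0.4177, 0.2216]
tool_rot: [-2.903, -0.116, -1.116]
ft_force: [0.7, -0.5, 0.5]
grip_width: 0.526
grip_force: 24.8
```

```bash
python3 - <<'E'
from h import *
s=ctrl.get_state(); R=Ro.from_rotvec(s['tool_rot']); print(s['position'],s['position']+.051*R.as_matrix()[:,2],R.as_matrix(),s['ft_force'],s['grip_force'],s['grip_width'])
for h in(.03,.06,.11): print(R.inv().apply([0,0,h])/.1)
E
```

```text
[ 0.4651 -0.4177  0.2216] [ 0.4992 -0.4149  0.1837] [[ 0.74    0.0798  0.6678]
 [ 0.0589 -0.9968  0.0539]
 [ 0.67   -0.0006 -0.7424]] [ 0.6532 -0.5047  0.5315] 24.84660974580038 0.5260082274804012
[ 0.201  -0.0002 -0.2227]
[ 0.402  -0.0003 -0.4454]
[ 0.737  -0.0006 -0.8166]
```

Emit:
play_rows --increments '[[[0.05,0,-0.06,0,0,0,-1],[0.12,0,-0.133,0,0,0,-1],[0.2,0,-0.223,0,0,0,-1],[0.3,0,-0.333,0,0,0,-1],[0.4,0,-0.445,0,0,0,-1],[0.47,0,-0.52,0,0,0,-1],[0.47,0,-0.52,0,0,0,-1]]]'

```text
time: 3.45
position: [0.4658, -0.4184, 0.2945]
tool_rot: [-2.905, -0.118, -1.121]
ft_force: [1.0, -0.5, -1.7]
grip_width: 0.53
grip_force: 24.8
```

```bash
python3 - <<'E'
from h import *
go([.50,-.19,.255],42,0.02)
go([.50,.031,.255],42,0.02)
E
```

```text
tcp [ 0.4659 -0.1907  0.2929] shift [ 0.1295 -2.2697  0.1293] turn [-0.024  -0.0021  0.0297] t 3.45
tcp [0.4659 0.0303 0.2929] shift [ 0.2652 -4.4727  0.2424] turn [-0.024  -0.0021  0.0297] t 3.45
```

Emit:
play_rows --increments '[[[0.01,-0.15,0.01,0,0,0,-1],[0.02,-0.4,0.02,0,0,0,-1],[0.04,-0.7,0.04,0,0,0,-1],[0.06,-1.0,0.055,0,0,0,-1]]]'

```text
time: 3.85
position: [0.4648, -0.3146, 0.2899]
tool_rot: [-2.901, -0.116, -1.113]
ft_force: [0.7, 0.5, -0.2]
grip_width: 0.526
grip_force: 24.8
```

Emit:
play_rows --increments '[[[0.02,-0.35,0.02,0,0,0,-1],[0.04,-0.7,0.04,0,0,0,-1],[0.06,-1.0,0.055,0,0,0,-1]]]'

```text
time: 4.15
position: [0.4646, -0.2134, 0.2897]
tool_rot: [-2.902, -0.118, -1.111]
ft_force: [0.0, 0.4, -1.4]
grip_width: 0.527
grip_force: 24.8
```

Emit:
play_rows --increments '[[[0.02,-0.35,0.02,0,0,0,-1],[0.04,-0.7,0.04,0,0,0,-1],[0.06,-1.0,0.055,0,0,0,-1]]]'

```text
time: 4.45
position: [0.48, -0.1592, 0.275]
tool_rot: [-2.893, -0.111, -1.089]
ft_force: [-0.7, -0.5, -2.5]
grip_width: 0.535
grip_force: 24.8
```

Emit:
play_rows --increments '[[[0.02,-0.35,0.02,0,0,0,-1],[0.04,-0.7,0.04,0,0,0,-1],[0.06,-0.9,0.055,0,0,0,-1],[0.06,-1.0,0.055,0,0,0,-1],[0.06,-1.0,0.055,0,0,0,-1]]]'

```text
time: 4.95
position: [0.5038, -0.0546, 0.2419]
tool_rot: [-2.868, -0.127, -1.027]
ft_force: [0.1, 0.4, -1.7]
grip_width: 0.529
grip_force: 24.8
```

```bash
python3 - <<'E'
from h import *
print(ctrl.get_state()['joint_positions'])
go([.49,.031,.255],42,0.02)
M,c,f=wcam(); np.save('M2.npy',M); snap('wrist','w2.png')
E
```

```text
[ 0.0316 -0.3008  0.1403  2.3205 -0.3992  0.4951 -1.0106]
tcp [0.4559 0.0303 0.2929] shift [-0.0044 -0.9253 -0.596 ] turn [-0.0656  0.0287  0.0189] t 4.95
```

View pics/w2.png

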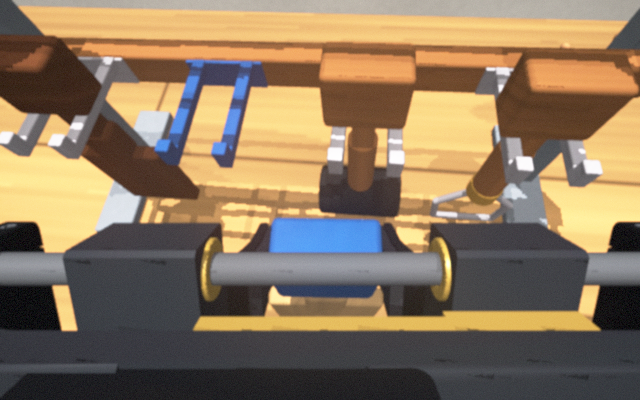

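```bash
python3 - <<'E'
import cv2
w=cv2.imread('pics/w2.png'); cv2.imwrite('pics/c.png',cv2.resize(w[45:175,130:290],(800,650),interpolation=cv2.INTER_CUBIC)[:600])
E
```

```text
(no output)
```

View pics/c.png

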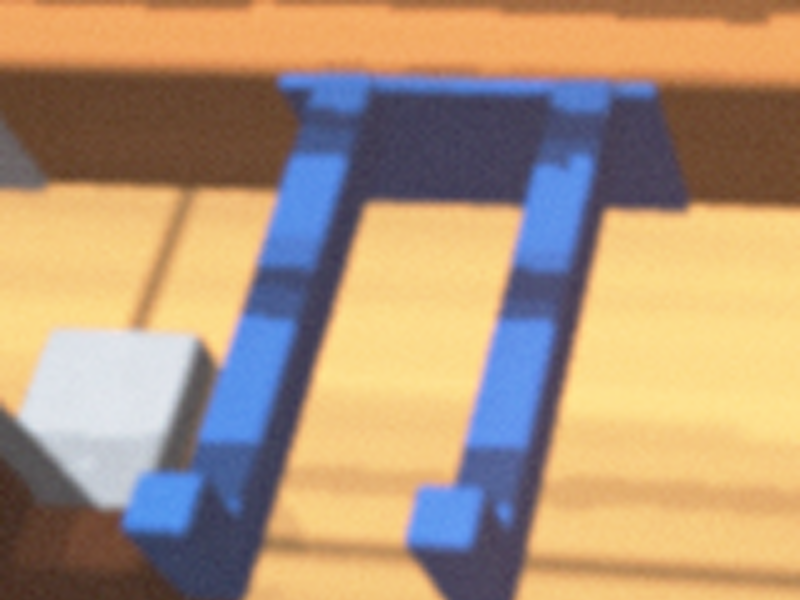

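The crop shows the prongs' tip tops centred at (165,502) and (449,516), and their roots near (340,95) and (580,98).

```bash
python3 - <<'E'
from h import *
M=np.load('M2.npy')
W=lambda x,y,z:wray(M,130+x/5-.4,45+y/5-.4,z)
L,R=W(165,502,.198),W(449,516,.198); l,r=W(338,100,.19),W(579,103,.19)
print(L,R,(L+R)/2,l,r)
a=W(215,440,.19);a2=W(318,155,.19);b=W(492,446,.19);b2=W(566,155,.19);print(a,a2,b,b2)
d=(l-L)+(r-R);print('yaw prong',np.arctan2(d[1],d[0]),np.arctan2(*(a2-a)[1::-1]),np.arctan2(*(b2-b)[1::-1]))
e=L-R;print('yaw tips',np.arctan2(-e[0],e[1]))
# rail upper front edge in full image approx
p,q=W(0,70,.19),W(800,88,.19);e=p-q;print('yaw rail',np.arctan2(-e[0],e[1]),p,q)
# neighbours' hook tips and pommel actual: pommel held, top corners
s=ctrl.get_state();Rm=Ro.from_rotvec(s['tool_rot']);print('grasp',s['position']+.051*Rm.as_matrix()[:,2], Rm.as_matrix())
E
```

```text
[0.5913 0.047  0.198 ] [0.5919 0.0149 0.198 ] [0.5916 0.0309 0.198 ] [0.6572 0.0483 0.19  ] [0.6583 0.0166 0.19  ]
[0.6048 0.0491 0.19  ] [0.6479 0.0485 0.19  ] [0.6062 0.016  0.19  ] [0.6497 0.0165 0.19  ]
yaw prong 0.023213029609429454 -0.014117500281536431 0.010805624452084002
yaw tips 0.017111022703430383
yaw rail 0.02122597400745114 [0.66   0.0957 0.19  ] [ 0.6622 -0.0114  0.19  ]
grasp [ 0.5363 -0.0519  0.2037] [[ 0.7692  0.105   0.6303]
 [ 0.0445 -0.9928  0.1112]
 [ 0.6375 -0.0575 -0.7683]]
```

```bash
python3 - <<'E'
from h import *
go([.562,.032,.242],42,0.015)
E
```

```text
tcp [0.5279 0.0315 0.2799] shift [ 0.4581 -0.8802 -0.0356] turn [-0.0653  0.0274  0.0196] t 5.0
```

Emit:
play_rows --increments '[[[0,0,0,0,0,0,-1]]]'

```text
time: 5.1
position: [0.5049, -0.0623, 0.2447]
tool_rot: [-2.872, -0.11, -1.037]
ft_force: [-0.4, -0.9, -1.5]
grip_width: 0.528
grip_force: 24.8
```

Emit:
play_rows --increments '[[[0.15,0,-0.15,0,0,0,-1],[0.15,0,-0.15,0,0,0,-1]]]'

```text
time: 5.3
position: [0.5086, -0.0649, 0.2671]
tool_rot: [-2.872, -0.107, -1.041]
ft_force: [0.3, -0.5, -1.0]
grip_width: 0.527
grip_force: 24.8
```

```bash
python3 - <<'E'
from h import *
go([.562,.032,.242],42,0.015)
print(ctrl.get_state()['joint_positions'])
E
```

```text
tcp [0.5279 0.0315 0.2799] shift [ 0.265  -0.9466  0.1243] turn [-0.0603  0.0237  0.015 ] t 5.3
[ 0.3684 -0.3017 -0.1323  2.272  -0.5488  0.5729 -0.8925]
```

Emit:
play_rows --increments '[[[0.2,-0.1,0.12,0,0,0,-1],[0.26,-0.3,0.12,-0.02,0.01,0.005,-1],[0.265,-0.5,0.124,-0.04,0.015,0.01,-1],[0.265,-0.7,0.124,-0.06,0.024,0.015,-1],[0.265,-0.85,0.124,-0.06,0.024,0.015,-1],[0.265,-0.945,0.124,-0.06,0.024,0.015,-1],[0.265,-0.945,0.124,-0.06,0.024,0.015,-1],[0.265,-0.945,0.124,-0.06,0.024,0.015,-1]]]'

```text
time: 6.1
position: [0.5326, 0.0302, 0.2769]
tool_rot: [-2.931, -0.018, -1.119]
ft_force: [0.6, -0.4, -3.0]
grip_width: 0.527
grip_force: 24.8
```

```bash
python3 - <<'E'
from h import *
go([.565,.032,.242],42,0.015)
print(ctrl.get_state()['joint_positions'])
M,c,f=wcam(); np.save('M3.npy',M); a=snap('wrist','w3.png'); b=snap('scene','s3.png')
im=np.hstack([cv2.resize(a[:310],(400,194)),np.zeros((194,400,3),np.uint8)])
cv2.imwrite('pics/d.png',np.vstack([cv2.resize(a[20:320,120:520],(533,400)),cv2.resize(b[150:350,190:456],(533,400))])[:, :, ::-1][:800])
s=cv2.resize(b[170:330,220:400],(400,356),interpolation=2);w=cv2.resize(a[:320,120:520],(400,320))
w=np.vstack([w,np.zeros((36,400,3),np.uint8)]);cv2.imwrite('pics/d.png',np.hstack([s,w])[:,:,::-1])
E
```

```text
tcp [0.5309 0.0315 0.2799] shift [ 0.0076 -0.0135 -0.034 ] turn [ 0.0012  0.0023 -0.0012] t 6.1
[ 0.0299 -0.3011 -0.1629  2.2627  0.0906  0.4535 -1.7689]
```

View pics/d.png

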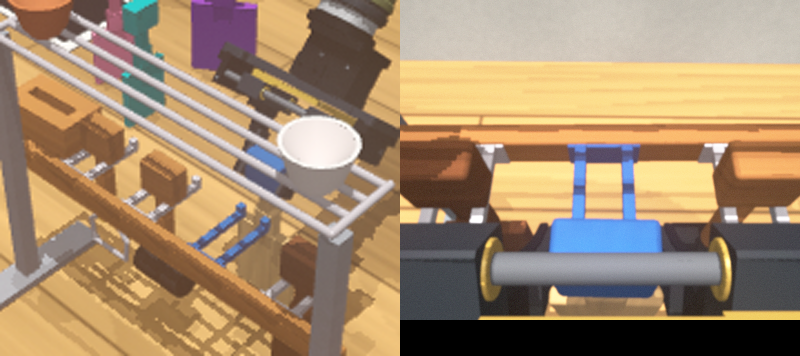

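The paddle hangs upright, lined up in front of the blue hook: prongs centred at x≈604 and pommel at ≈605 in the right panel. The tips are clear below it.

```bash
python3 - <<'E'
from h import *
go([.595,.0325,.236],42,0.015)
go([.625,.0325,.234],42,0.015)
E
```

```text
tcp [0.5609 0.032  0.2739] shift [ 0.1911 -0.0187  0.2098] turn [ 0.0015  0.0023 -0.0016] t 6.2
tcp [0.5909 0.032  0.2719] shift [ 0.4015 -0.0152  0.4247] turn [ 0.0015  0.0023 -0.0016] t 6.2
```

Emit:
play_rows --increments '[[[0.05,-0.015,0.05,0,0,0,-1],[0.12,-0.018,0.13,0.0015,0.002,-0.0015,-1],[0.2,-0.018,0.215,0.0015,0.002,-0.0015,-1],[0.28,-0.016,0.3,0.0015,0.002,-0.0015,-1],[0.35,-0.015,0.37,0.0015,0.002,-0.0015,-1],[0.4,-0.015,0.425,0.0015,0.002,-0.0015,-1],[0.4,-0.015,0.425,0.0015,0.002,-0.0015,-1],[0.4,-0.015,0.425,0.0015,0.002,-0.0015,-1]]]'

```text
time: 7.0
position: [0.5884, 0.034, 0.2663]
tool_rot: [-2.934, -0.027, -1.106]
ft_force: [-6.7, 0.1, -6.1]
grip_width: 0.527
grip_force: 25.0
```

```bash
python3 - <<'E'
from h import *
for z in (.234,.220,.214,.2117): go([.625,.0325,z],42,0.015)
s=ctrl.get_state();print(s['ft_force'],s['joint_positions'])
M,c,f=wcam(); np.save('M4.npy',M); a=snap('wrist','w4.png'); b=snap('scene','s4.png')
s=cv2.resize(b[170:330,220:400],(400,356),interpolation=2);w=cv2.resize(a[:320,120:520],(400,320))
w=np.vstack([w,np.zeros((36,400,3),np.uint8)]);cv2.imwrite('pics/e.png',np.hstack([s,w])[:,:,::-1])
E
```

```text
tcp [0.5909 0.032  0.2719] shift [ 0.0555  0.0203 -0.0256] turn [-0.001   0.0078  0.0018] t 7.0
tcp [0.5909 0.032  0.2579] shift [-0.0369  0.0202  0.0796] turn [-0.001   0.0078  0.0018] t 7.0
tcp [0.5909 0.032  0.2519] shift [-0.0765  0.0202  0.1246] turn [-0.001   0.0078  0.0018] t 7.0
tcp [0.5909 0.032  0.2496] shift [-0.0917  0.0202  0.1419] turn [-0.001   0.0078  0.0018] t 7.0
[-6.7148  0.1365 -6.1409] [ 0.046  -0.1489 -0.177   2.1639  0.1355  0.411  -1.7953]
```

View pics/e.png

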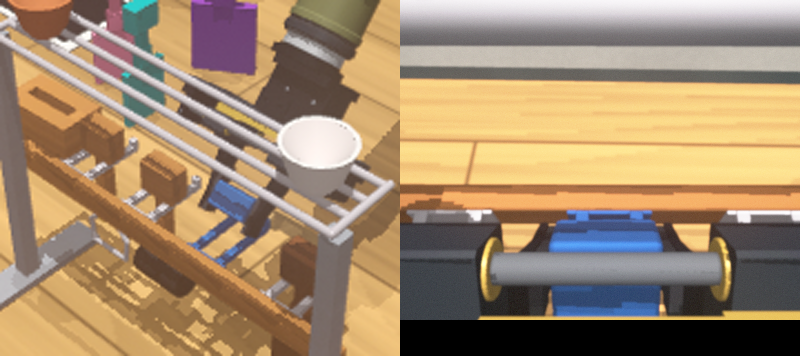

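The force of about −6.7 N in x and −6.1 N in z means the gripper's upper side is touching the shelf wire. In the wrist view the wire sits close at the top edge. Moving down and slightly back will clear it.

```bash
python3 - <<'E'
from h import *
for z in (.2265,.220,.216,.2117): go([.620,.0325,z],42.5,0.015)
E
```

```text
tcp [0.5855 0.032  0.2641] shift [-0.0368  0.0191 -0.0006] turn [-0.0009  0.0131  0.0018] t 7.1
tcp [0.5855 0.032  0.2576] shift [-0.0797  0.0191  0.0483] turn [-0.0009  0.0131  0.0018] t 7.1
tcp [0.5855 0.032  0.2536] shift [-0.1061  0.019   0.0783] turn [-0.0009  0.0131  0.0018] t 7.1
tcp [0.5855 0.032  0.2493] shift [-0.1345  0.019   0.1106] turn [-0.0009  0.0131  0.0018] t 7.1
```

Emit:
play_rows --increments '[[[-0.037,0.01,0,0,0.006,0,-1],[-0.06,0.019,0.025,0,0.013,0,-1],[-0.08,0.019,0.048,0,0.013,0,-1],[-0.08,0.019,0.048,0,0.013,0,-1],[-0.08,0.019,0.048,0,0.013,0,-1]]]'

```text
time: 7.6
position: [0.5883, 0.0324, 0.2624]
tool_rot: [-2.915, -0.027, -1.151]
ft_force: [-0.6, 0.7, -4.5]
grip_width: 0.527
grip_force: 25.0
```

```bash
python3 - <<'E'
from h import *
for z in (.220,.216,.2137,.2117): go([.620,.0325,z],42.5,0.015)
s=ctrl.get_state();print(s['position'],s['ft_force'],s['torque'])
E
```

```text
tcp [0.5855 0.032  0.2576] shift [-0.0531  0.0038  0.016 ] turn [-0.0016 -0.0067  0.0016] t 7.6
tcp [0.5855 0.032  0.2536] shift [-0.0805  0.0039  0.0452] turn [-0.0016 -0.0067  0.0016] t 7.6
tcp [0.5855 0.032  0.2513] shift [-0.0962  0.0039  0.062 ] turn [-0.0016 -0.0067  0.0016] t 7.6
tcp [0.5855 0.032  0.2493] shift [-0.1098  0.0039  0.0766] turn [-0.0016 -0.0067  0.0016] t 7.6
[0.5883 0.0324 0.2624] [-0.5927  0.7468 -4.455 ] [0.0625 1.2316 0.071 ]
```

Emit:
play_rows --increments '[[[-0.025,0.002,0.01,0,0,0,-1],[-0.05,0.004,0.016,0,-0.003,0,-1],[-0.065,0.004,0.03,0,-0.006,0,-1],[-0.08,0.004,0.045,0,-0.006,0,-1],[-0.08,0.004,0.045,0,-0.006,0,-1],[-0.08,0.004,0.045,0,-0.006,0,-1]]]'

```text
time: 8.2
position: [0.5854, 0.0321, 0.2543]
tool_rot: [-2.92, -0.028, -1.14]
ft_force: [0.0, 0.6, -1.0]
grip_width: 0.524
grip_force: 25.0
```

```bash
python3 - <<'E'
from h import *
for z in (.216,.2137,.2117,.2097): go([.620,.0325,z],42.2,0.015)
s=ctrl.get_state();print(s['position'],s['ft_force'],s['torque'])
E
```

```text
tcp [0.5857 0.032  0.2538] shift [-0.0014  0.0015  0.006 ] turn [-0.0017 -0.0049  0.0019] t 8.2
tcp [0.5857 0.032  0.2515] shift [-0.0169  0.0015  0.0229] turn [-0.0017 -0.0049  0.0019] t 8.2
tcp [0.5857 0.032  0.2495] shift [-0.0305  0.0015  0.0376] turn [-0.0017 -0.0049  0.0019] t 8.2
tcp [0.5857 0.032  0.2475] shift [-0.044   0.0015  0.0524] turn [-0.0017 -0.0049  0.0019] t 8.2
[0.5854 0.0321 0.2543] [ 0.0203  0.6029 -1.0374] [0.0064 1.0307 0.0025]
```

Emit:
play_rows --increments '[[[-0.008,0,0.012,0,-0.002,0,-1],[-0.017,0,0.023,0,-0.005,0,-1],[-0.017,0,0.023,0,-0.005,0,-1]]]'

```text
time: 8.5
position: [0.5865, 0.0323, 0.2527]
tool_rot: [-2.923, -0.028, -1.131]
ft_force: [-0.2, 0.1, 1.6]
grip_width: 0.521
grip_force: 25.0
```

Emit:
play_rows --increments '[[[-0.007,0,0.008,0,0,0,-1],[-0.014,0,0.015,0,0,0,-1],[-0.014,0,0.015,0,0,0,-1]]]'

```text
time: 8.8
position: [0.5871, 0.0323, 0.2522]
tool_rot: [-2.921, -0.028, -1.136]
ft_force: [-4.7, -0.7, 7.6]
grip_width: 0.523
grip_force: 25.0
```

```bash
python3 - <<'E'
from h import *
for z in (.2117,.2097): go([.620,.0325,z],42.,0.015)
s=ctrl.get_state();print(s['position'],s['ft_force'],s['torque'])
M,c,f=wcam(); np.save('M5.npy',M); a=snap('wrist','w5.png'); b=snap('scene','s5.png')
s=cv2.resize(b[220:320,270:370],(400,400),interpolation=2);w=cv2.resize(a[150:350,225:425],(400,400))
cv2.imwrite('pics/f.png',np.hstack([s,w])[:,:,::-1])
E
```

```text
tcp [0.5859 0.032  0.2496] shift [-0.0265  0.0031  0.0109] turn [-0.0018 -0.0055  0.0019] t 8.8
tcp [0.5859 0.032  0.2476] shift [-0.04    0.0031  0.0256] turn [-0.0018 -0.0055  0.0019] t 8.8
[0.5871 0.0323 0.2522] [-4.7066 -0.6508  7.5577] [-0.0586  0.494  -0.0414]
```

View pics/f.png

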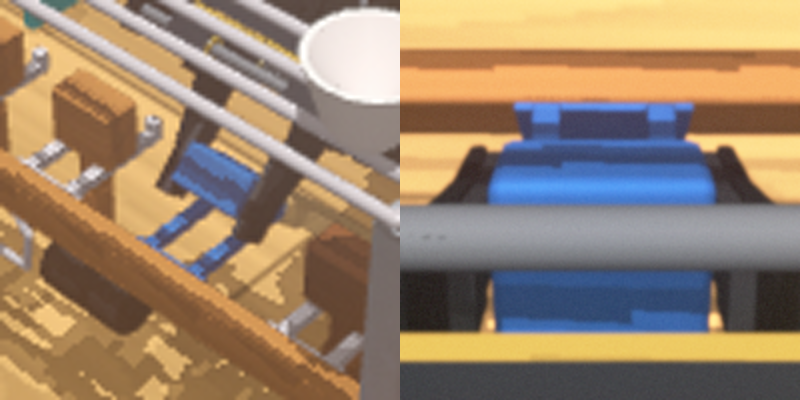

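The pommel rests on the prongs behind the tips, with 7.6 N upward on the tool and the neck in the gap. I'll ease the load slightly before opening.

Emit:
play_rows --increments '[[[0.006,0,-0.006,0,0,0,-1],[0.006,0,-0.006,0,0,0,-1],[0.006,0,-0.006,0,0,0,-1]]]'

```text
time: 9.2
position: [0.5869, 0.0323, 0.2523]
tool_rot: [-2.922, -0.028, -1.134]
ft_force: [-1.2, -0.6, 6.1]
grip_width: 0.526
grip_force: 25.0
```

Emit:
play_rows --increments '[[[0.006,0,-0.006,0,0,0,0.1],[0.006,0,-0.006,0,0,0,0.2],[0.006,0,-0.006,0,0,0,0.35],[0.006,0,-0.006,0,0,0,0.6],[0.006,0,-0.006,0,0,0,0.7],[0.006,0,-0.006,0,0,0,0.7],[0.006,0,-0.006,0,0,0,0.7]]]' --squeeze 5

```text
time: 9.9
position: [0.5857, 0.0321, 0.251]
tool_rot: [-2.925, -0.028, -1.128]
ft_force: [0.5, 0.5, 0.5]
grip_width: 0.841
grip_force: 0.0
```

```bash
python3 - <<'E'
from h import *
s=ctrl.get_state();R=Ro.from_rotvec(s['tool_rot']);print(s['position'],s['ft_force'],s['grip_width'])
print(R.inv().apply([-.06,-.001,.002])/.1)
b=snap('scene','s6.png');a=snap('wrist','w6.png')
print(np.abs(b.astype(int)-cv2.imread('pics/s5.png')[:,:,::-1])[220:320,270:370].mean())
E
```

```text
[0.5857 0.0321 0.251 ] [0.4972 0.5196 0.483 ] 0.8406984834431587
[-0.4313 -0.0013 -0.4177]
8.250533333333333
```

Released, with no residual force. Next I'll retreat straight back.

Emit:
play_rows --increments '[[[-0.04,0,-0.04,0,0,0,0.7],[-0.12,0,-0.115,0,0,0,0.7],[-0.2,0,-0.195,0,0,0,0.7],[-0.3,0,-0.29,0,0,0,0.7],[-0.38,0,-0.37,0,0,0,0.7],[-0.43,0,-0.417,0,0,0,0.7],[-0.43,0,-0.417,0,0,0,0.7],[-0.43,0,-0.417,0,0,0,0.7]]]'

```text
time: 10.8
position: [0.5261, 0.0311, 0.2536]
tool_rot: [-2.924, -0.028, -1.13]
ft_force: [0.1, -0.5, -1.5]
grip_width: 0.848
grip_force: 0.0
```

```bash
python3 - <<'E'
from h import *
s=ctrl.get_state();print(s['position'],s['ft_force'],s['joint_positions'])
M,c,f=wcam(); np.save('M7.npy',M); a=snap('wrist','w7.png'); b=snap('scene','s7.png')
s=cv2.resize(b[200:320,250:370],(400,400),interpolation=2);w=cv2.resize(a[:270,170:440],(400,400))
cv2.imwrite('pics/g.png',np.hstack([s,w])[:,:,::-1])
E
```

```text
[0.5261 0.0311 0.2536] [ 0.0908 -0.4893 -1.5169] [ 0.0301 -0.2937 -0.1682  2.3105  0.103   0.3904 -1.7816]
```

View pics/g.png

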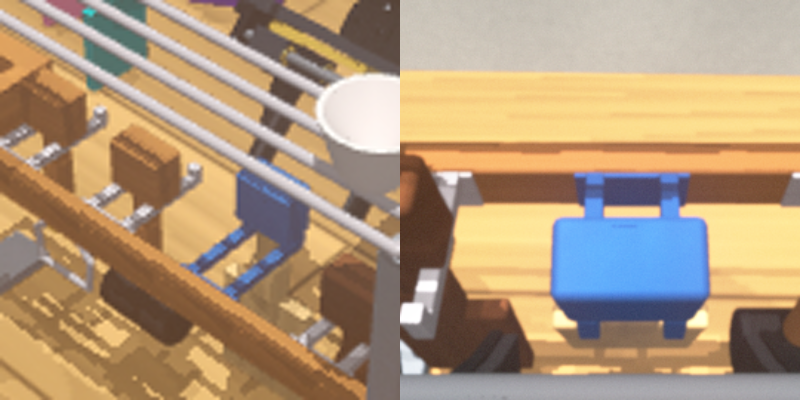

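```bash
python3 - <<'E'
from h import *
M=np.load('M7.npy');k=270/400
W=lambda x,y,z:wray(M,170+(x-400)*k,y*k,z)
P=np.array([W(556,220,.23),W(704,220,.23),W(708,300,.23),W(553,300,.23)]);print(P,P.mean(0))
print(W(593,175,.19),W(670,175,.19))
E
```

```text
[[0.6092 0.0562 0.23  ]
 [0.6101 0.0092 0.23  ]
 [0.5818 0.0094 0.23  ]
 [0.581  0.0547 0.23  ]] [0.5955 0.0324 0.23  ]
[0.6602 0.0497 0.19  ] [0.6608 0.0165 0.19  ]
```

```bash
cat > fit.py <<'E'
from h import *
from scipy.optimize import least_squares
def pr(M,X):
    c=ctrl.get_calibration('wrist'); f=200/np.tan(np.radians(c['vertical_fov']/2))
    p=(np.asarray(X)-M[:3,3])@M[:3,:3]; return p[:,:2]/p[:,2:]*f+[c['cx'],c['cy']]
B=np.array([[.013,.023,.04],[.013,-.023,.04],[-.013,-.023,.04],[-.013,.023,.04],[-.013,.023,0],[-.013,-.023,0]])
def model(q): return Ro.from_euler('zy',[q[3],q[4]]).apply(B)+q[:3]
E
python3 - <<'E'
from fit import *
M=np.load('M7.npy');k=270/400
uv=np.array([[170+(x-400)*k,y*k] for x,y in [(556,219),(704,219),(708,300),(553,300),(563,320),(700,320)]])
r=least_squares(lambda q:(pr(M,model(q))-uv).ravel(),[.61,.032,.19,0,0]);print(r.x,r.fun)
for z in (.19,.198): 
  for x in (.595,.62): print(z,x,pr(M,model([x,.032,z,.015,0]))[[0,2,4],1]/k)
a=cv2.imread('pics/w7.png');b=cv2.imread('pics/s7.png');c=cv2.imread('pics/s6.png');d=cv2.imread('pics/w6.png')
top=np.hstack([cv2.resize(x[210:290,280:380],(400,320),interpolation=2) for x in(c,b)])
bot=np.hstack([cv2.resize(a[100:240,240:415],(400,270),interpolation=2),cv2.resize(d[150:290,240:415],(400,270),interpolation=2)])
cv2.imwrite('pics/k.png',np.vstack([top,bot]))
E
```

```text
[ 0.6046  0.0323  0.1938  0.0194 -0.2664] [-0.6811 -1.0578  1.2179 -1.3437  0.4213  0.6304 -0.4251  0.8428  3.8559
  0.6067 -4.4982  0.4529]
0.19 0.595 [224.0376 298.5044 346.685 ]
0.19 0.62 [162.4658 227.161  285.2194]
0.198 0.595 [209.1001 285.9399 338.4608]
0.198 0.62 [145.9758 212.3106 275.2323]
```

View pics/k.png

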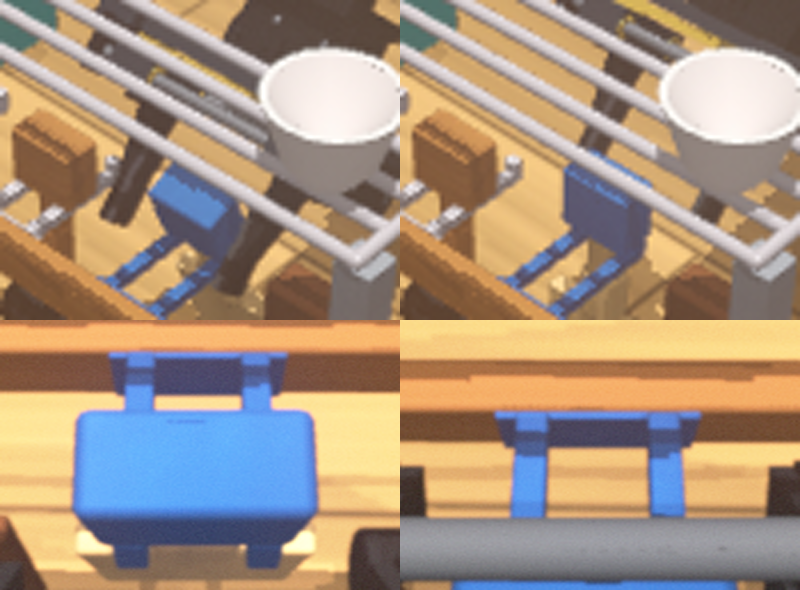

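That makes 12 pictures viewed, over the limit of 10, so I'll view no more and check numerically. The pommel looks about 25 mm too far forward, and it was tilted in the grip. I'll fit its pose to the blue masks in fresh images.

```bash
cat >> fit.py <<'E'
from scipy.optimize import differential_evolution
from scipy.spatial import ConvexHull
def box(lo,hi): return np.array([[x,y,z] for x in (lo[0],hi[0]) for y in (lo[1],hi[1]) for z in (lo[2],hi[2])])
O=np.array([.622,.0318,.19]);RH=Ro.from_euler('z',.015)
HOOK=[RH.apply(box(*b))+O for s in (-1,1) for b in [((-.035,s*.016-.004,-.008),(.04,s*.016+.004,0)),((-.035,s*.016-.004,-.008),(-.027,s*.016+.004,.008))]]+[RH.apply(box((.036,-.026,-.02),(.04,.026,0)))+O]
PB=box((-.0125,-.0225,.0005),(.0125,.0225,.0395))
def sil(P,sh,off,S=4):
    m=np.zeros(sh,np.uint8)
    for p in P: cv2.fillConvexPoly(m,cv2.convexHull(np.round((p-off)*S).astype(np.int32)),1)
    return m
def blue(im,box4,S=4):
    u0,v0,u1,v1=box4; im=cv2.resize(im[v0:v1,u0:u1],None,fx=S,fy=S,interpolation=cv2.INTER_LINEAR)
    h=cv2.cvtColor(im,cv2.COLOR_RGB2HSV); return ((h[...,0]>102)&(h[...,0]<128)&(h[...,1]>90)).astype(np.uint8)
def fit(M,imw,bw,ims=None,bs=None,seed=0):
    mw=blue(imw,bw); ms=blue(ims,bs) if ims is not None else None
    def cost(q,full=False):
        R=Ro.from_euler('zyx',[q[3],q[4],q[5]]); X=[R.apply(PB)+q[:3]]+HOOK
        a=sil([pr(M,x) for x in X],mw.shape,np.array(bw[:2])); c=(a!=mw).sum()/mw.sum()
        if ms is not None:
            b=sil([proj('scene',x) for x in X],ms.shape,np.array(bs[:2])); c+=.5*(b!=ms).sum()/ms.sum()
        return c
    r=differential_evolution(cost,[(.57,.65),(.02,.045),(.17,.215),(-.15,.15),(-.5,.5),(-.15,.15)],seed=seed,maxiter=60,popsize=10,tol=1e-4)
    return r.x,r.fun
E
python3 - <<'E'
from fit import *
R=lambda f:cv2.imread('pics/'+f)[:,:,::-1].copy()
M=np.load('M7.npy')
print('w7',fit(M,R('w7.png'),(260,105,390,245)))
print('w7+s7',fit(M,R('w7.png'),(260,105,390,245),R('s7.png'),(300,230,360,300)))
c=snap('wrist','w8.png');s=snap('scene','s8.png'); print('diff',np.abs(c.astype(int)-R('w7.png'))[100:240,240:415].max())
for z in[(.595,.198),(.587,.198),(.587,.182)]: print(z,pr(M,[[z[0],.048,z[1]]]))
print('prong z/rail check blue rows at col 325', blue(c,(260,105,390,245),1)[:, 65].nonzero()[0][[0,-1]]+105)
E
```

```text
Traceback (most recent call last):
  File "fit.py", line 29, in fit
    r=differential_evolution(cost,[(.57,.65),(.02,.045),(.17,.215),(-.15,.15),(-.5,.5),(-.15,.15)],seed=seed,maxiter=60,popsize=10,tol=1e-4)
  File "fit.py", line 25, in cost
    a=sil([pr(M,x) for x in X],mw.shape,np.array(bw[:2])); c=(a!=mw).sum()/mw.sum()
           ~~^^^^^
  File "fit.py", line 4, in pr
    c=ctrl.get_calibration('wrist'); f=200/np.tan(np.radians(c['vertical_fov']/2))
ValueError: time passes only in moves, steps and waits
```

```bash
sed -i '1a import functools\nCAL={n:ctrl.get_calibration(n) for n in ("wrist","scene")}' fit.py; sed -i "s/c=ctrl.get_calibration('wrist'); f=/c=CAL['wrist']; f=/" fit.py
sed -i "s/proj('scene',x)/projs(x)/" fit.py; cat >> fit.py <<'E'
def projs(X):
    c=CAL['scene']; f=200/np.tan(np.radians(c['vertical_fov']/2)); p=X@c['R'].T+c['t']; return p[:,:2]/p[:,2:]*f+[c['cx'],c['cy']]
E
cat > run.py <<'E'
from fit import *
R=lambda f:cv2.imread('pics/'+f)[:,:,::-1].copy()
M=np.load('M7.npy')
c=snap('wrist','w8.png');s=snap('scene','s8.png'); print('diff',np.abs(c.astype(int)-R('w7.png'))[100:240,240:415].max())
print('w7',fit(M,R('w7.png'),(260,105,390,245)))
print('w7+s7',fit(M,R('w7.png'),(260,105,390,245),R('s7.png'),(300,230,360,300)))
for z in[(.595,.198),(.587,.198),(.587,.182)]: print(z,pr(M,[[z[0],.048,z[1]]]))
E
python3 run.py
```

```text
diff 188
w7 (array([ 0.6032,  0.0319,  0.1973,  0.0055, -0.2825, -0.0181]), np.float64(0.20052085357795313))
w7+s7 (array([ 0.594 ,  0.0293,  0.1867, -0.1435,  0.4991, -0.1413]), np.float64(3.9205248794882337))
(0.595, 0.198) [[296.0348 205.245 ]]
(0.587, 0.198) [[295.1502 219.1152]]
(0.587, 0.182) [[297.327  230.3542]]
```

Emit:
play_rows --increments '[[[0,0,0,0,0,0,0.7],[0,0,0,0,0,0,0.7],[0,0,0,0,0,0,0.7],[0,0,0,0,0,0,0.7],[0,0,0,0,0,0,0.7],[0,0,0,0,0,0,0.7],[0,0,0,0,0,0,0.7],[0,0,0,0,0,0,0.7]]]'

```text
time: 11.8
position: [0.5259, 0.031, 0.2531]
tool_rot: [-2.925, -0.028, -1.128]
ft_force: [-0.3, 0.0, -1.1]
grip_width: 0.849
grip_force: 0.0
```

```bash
cat > run.py <<'E'
from fit import *
R=lambda f:cv2.imread('pics/'+f)[:,:,::-1].copy()
M,_,_=wcam(); np.save('M9.npy',M)
c=snap('wrist','w9.png');c2=snap('wrist','w9b.png')
print('diff',np.abs(c.astype(int)-c2)[100:240,240:415].max(),np.abs(c.astype(int)-R('w8.png'))[100:240,240:415].max())
for n,m in(('w7.png','M7.npy'),('w8.png','M7.npy'),('w9.png','M9.npy')):
    print(n,fit(np.load(m),R(n),(260,105,390,245)))
    b=blue(R(n),(260,105,390,245),1); print([(v+105,b[v].nonzero()[0].min()+260,b[v].nonzero()[0].max()+260,b[v].sum()) for v in range(10,140,6) if b[v].any()])
h=cv2.cvtColor(R('s7.png')[245:275:5,315:340:4],cv2.COLOR_RGB2HSV);print(h[...,0])
E
python3 run.py
```

```text
diff 185 182
w7.png (array([ 0.6032,  0.0319,  0.1973,  0.0055, -0.2825, -0.0181]), np.float64(0.20052085357795313))
[(121, np.int64(295), np.int64(358), np.uint64(27)), (127, np.int64(296), np.int64(356), np.uint64(22)), (133, np.int64(294), np.int64(358), np.uint64(28)), (139, np.int64(295), np.int64(358), np.uint64(25)), (145, np.int64(295), np.int64(357), np.uint64(24)), (151, np.int64(274), np.int64(375), np.uint64(102)), (157, np.int64(274), np.int64(376), np.uint64(103)), (163, np.int64(274), np.int64(376), np.uint64(103)), (169, np.int64(273), np.int64(376), np.uint64(104)), (175, np.int64(273), np.int64(377), np.uint64(105)), (181, np.int64(273), np.int64(377), np.uint64(105)), (187, np.int64(273), np.int64(377), np.uint64(105)), (193, np.int64(273), np.int64(377), np.uint64(105)), (199, np.int64(273), np.int64(377), np.uint64(105)), (205, np.int64(281), np.int64(369), np.uint64(84)), (211, np.int64(285), np.int64(367), np.uint64(76)), (217, np.int64(291), np.int64(361), np.uint64(26)), (223, np.int64(292), np.int64(360), np.uint64(24))]
w8.png (array([ 0.6051,  0.0326,  0.1
[... 1538 characters left out ...]
nt64(274), np.int64(376), np.uint64(103)), (175, np.int64(273), np.int64(376), np.uint64(104)), (181, np.int64(273), np.int64(376), np.uint64(104)), (187, np.int64(275), np.int64(374), np.uint64(100)), (193, np.int64(294), np.int64(365), np.uint64(66)), (199, np.int64(294), np.int64(361), np.uint64(65)), (205, np.int64(296), np.int64(360), np.uint64(59)), (211, np.int64(300), np.int64(357), np.uint64(55)), (217, np.int64(291), np.int64(361), np.uint64(25)), (223, np.int64(292), np.int64(359), np.uint64(13))]
[[  7 177  15   8  10   7 173]
 [ 18  17 157 173 112  17  17]
 [ 18  18 124 116 126 177 116]
 [ 18  18 124 124 123 109 134]
 [ 18  18 125 127 126 123 134]
 [ 18 108 118  16 125 124 137]]
```

The paddle is still rocking on the hook, with pitch around ±0.27 rad. There's plenty of time, so I'll let it settle.

Emit:
play_rows --increments '[[[0,0,0,0,0,0,0.7],[0,0,0,0,0,0,0.7],[0,0,0,0,0,0,0.7],[0,0,0,0,0,0,0.7],[0,0,0,0,0,0,0.7],[0,0,0,0,0,0,0.7],[0,0,0,0,0,0,0.7],[0,0,0,0,0,0,0.7]]]'

```text
time: 12.7
position: [0.5259, 0.031, 0.2531]
tool_rot: [-2.925, -0.028, -1.128]
ft_force: [-0.3, 1.1, -0.7]
grip_width: 0.85
grip_force: 0.0
```

Emit:
play_rows --increments '[[[0,0,0,0,0,0,0.7],[0,0,0,0,0,0,0.7],[0,0,0,0,0,0,0.7],[0,0,0,0,0,0,0.7],[0,0,0,0,0,0,0.7],[0,0,0,0,0,0,0.7],[0,0,0,0,0,0,0.7],[0,0,0,0,0,0,0.7]]]'

```text
time: 13.5
position: [0.5259, 0.031, 0.2531]
tool_rot: [-2.925, -0.028, -1.128]
ft_force: [-0.8, 0.9, -0.2]
grip_width: 0.85
grip_force: 0.0
```

Emit:
play_rows --increments '[[[0,0,0,0,0,0,0.7],[0,0,0,0,0,0,0.7],[0,0,0,0,0,0,0.7],[0,0,0,0,0,0,0.7],[0,0,0,0,0,0,0.7],[0,0,0,0,0,0,0.7],[0,0,0,0,0,0,0.7],[0,0,0,0,0,0,0.7]]]'

```text
time: 14.3
position: [0.5259, 0.031, 0.2531]
tool_rot: [-2.925, -0.028, -1.128]
ft_force: [-0.6, -0.7, -0.6]
grip_width: 0.848
grip_force: 0.0
```

```bash
sed -i 's/h\[...,0\]>102)&(h\[...,0\]<128)&(h\[...,1\]>90)/h[...,0]>100)\&(h[...,0]<140)\&(h[...,1]>60)/' fit.py; cat > run.py <<'E'
from fit import *
import sys
t=sys.argv[1]
M,_,_=wcam(); np.save('M%s.npy'%t,M)
ims=[snap('wrist','w%s_%d.png'%(t,i)) for i in range(4)]
print('diffs',[int(np.abs(i.astype(int)-ims[0])[100:240,240:415].max()) for i in ims])
for k in (0,2,3):
    print(k,fit(M,ims[k],(260,105,390,245)))
E
python3 run.py A
```

```text
diffs [0, 181, 185, 184]
0 (array([ 0.6028,  0.0323,  0.1982,  0.0142, -0.2713, -0.0047]), np.float64(0.06836529618148994))
2 (array([ 0.6051,  0.0324,  0.1928,  0.018 , -0.0208, -0.0082]), np.float64(0.051938093047137035))
3 (array([ 0.6049,  0.0327,  0.1919,  0.0228,  0.1685, -0.0037]), np.float64(0.045762516836897))
```

It isn't damping: it rocks ±0.27 rad, hard against the hook tips. I'll re-grip it lightly, press it flat onto the prongs so it straightens, shift it about 10 mm inwards and release again.

```bash
python3 - <<'E'
from h import *
for x,z in ((.606,.214),(.606,.209)): go([x,.0325,z],42,0.015)
E
```

```text
tcp [0.5719 0.032  0.2519] shift [ 0.3325 -0.0013  0.3178] turn [-0.0016 -0.002   0.0018] t 14.5
tcp [0.5719 0.032  0.2469] shift [ 0.299  -0.0013  0.3549] turn [-0.0016 -0.002   0.0018] t 14.5
```

Emit:
play_rows --increments '[[[0.05,0,0.05,0,0,0,0.7],[0.12,0,0.115,0,0,0,0.7],[0.2,0,0.19,0,0,0,0.7],[0.27,0,0.26,0,0,0,0.7],[0.31,0,0.3,0,0,0,0.7],[0.333,0,0.318,0,0,0,0.7],[0.333,0,0.318,0,0,0,0.7],[0.333,0,0.318,0,0,0,0.5]]]' --squeeze 3

```text
time: 15.3
position: [0.5717, 0.0318, 0.2517]
tool_rot: [-2.925, -0.028, -1.127]
ft_force: [0.4, 0.4, -0.2]
grip_width: 0.819
grip_force: 0.0
```

Emit:
play_rows --increments '[[[0,0,0,0,0,0,0.3],[0,0,0,0,0,0,0.15],[0,0,0,0,0,0,0.05],[0,0,0,0,0,0,-0.1],[0,0,0,0,0,0,-0.1],[0,0,0,0,0,0,-0.1],[0,0,0,0,0,0,-0.1],[0,0,0,0,0,0,-0.1]]]'

```text
time: 16.1
position: [0.5719, 0.0319, 0.2519]
tool_rot: [-2.925, -0.028, -1.128]
ft_force: [-0.5, -0.2, -0.5]
grip_width: 0.527
grip_force: 3.0
```

```bash
python3 - <<'E'
from h import *
s=ctrl.get_state();R=Ro.from_rotvec(s['tool_rot']);print(s['position']+.051*R.as_matrix()[:,2],s['ft_force'],s['grip_width'],s['grip_force'])
for d in ([0,0,-.004],[.010,0,-.004],[.012,0,0]): print(R.inv().apply(d)/.1)
E
```

```text
[0.6062 0.0326 0.2141] [-0.4564 -0.2265 -0.5362] 0.5268344577045798 2.9999771313305246
[-0.0269 -0.      0.0296]
[0.0472 0.0019 0.0968]
[0.0889 0.0023 0.0806]
```

Emit:
play_rows --increments '[[[0.02,0,0.02,0,0,0,-0.1],[0.04,0.001,0.037,0,0,0,-0.1],[0.06,0.001,0.055,0,0,0,-0.1],[0.075,0.002,0.068,0,0,0,-0.1],[0.089,0.002,0.081,0,0,0,-0.1],[0.089,0.002,0.081,0,0,0,-0.1]]]'

```text
time: 16.7
position: [0.5841, 0.0319, 0.2516]
tool_rot: [-2.925, -0.028, -1.127]
ft_force: [-0.9, -0.6, -2.1]
grip_width: 0.528
grip_force: 3.0
```

Emit:
play_rows --increments '[[[-0.007,0,0.007,0,0,0,-0.1],[-0.013,0,0.015,0,0,0,-0.1],[-0.02,0,0.022,0,0,0,-0.1],[-0.027,0,0.03,0,0,0,-0.1],[-0.034,0,0.037,0,0,0,-0.1],[-0.034,0,0.037,0,0,0,-0.1],[-0.034,0,0.037,0,0,0,-0.1]]]'

```text
time: 17.4
position: [0.5847, 0.032, 0.2481]
tool_rot: [-2.923, -0.028, -1.132]
ft_force: [0.4, -0.0, 4.6]
grip_width: 0.532
grip_force: 3.0
```

```bash
python3 - <<'E'
from h import *
s=ctrl.get_state();R=Ro.from_rotvec(s['tool_rot']);print(s['position']+.051*R.as_matrix()[:,2],s['ft_force'],s['grip_width'],s['grip_force'])
E
```

```text
[0.6191 0.0327 0.2104] [ 0.411  -0.0378  4.5884] 0.5324691427776301 3.000054231033573
```

Emit:
play_rows --increments '[[[-0.007,0,0.008,0,0,0,-0.1],[-0.013,0,0.015,0,0,0,-0.1],[-0.013,0,0.015,0,0,0,-0.1],[-0.013,0,0.015,0,0,0,-0.1],[-0.013,0,0.015,0,0,0,-0.1]]]'

```text
time: 17.9
position: [0.5841, 0.032, 0.2449]
tool_rot: [-2.924, -0.028, -1.128]
ft_force: [1.7, -0.1, 2.7]
grip_width: 0.53
grip_force: 3.0
```

Emit:
play_rows --increments '[[[0,0,0,0,0,0,0.1],[0,0,0,0,0,0,0.3],[0,0,0,0,0,0,0.5],[0,0,0,0,0,0,0.7],[0,0,0,0,0,0,0.7],[0,0,0,0,0,0,0.7]]]'

```text
time: 18.5
position: [0.5839, 0.0319, 0.2447]
tool_rot: [-2.925, -0.028, -1.127]
ft_force: [-0.6, -0.6, 0.4]
grip_width: 0.835
grip_force: 0.0
```

```bash
python3 - <<'E'
from h import *
s=ctrl.get_state();R=Ro.from_rotvec(s['tool_rot']);print(s['position']+.051*R.as_matrix()[:,2],s['ft_force'],s['grip_width'])
print(R.inv().apply([-.057,-.001,.007])/.1)
E
```

```text
[0.6181 0.0325 0.2069] [-0.6314 -0.5903  0.3579] 0.8352689713336848
[-0.3756 -0.0007 -0.4345]
```

Emit:
play_rows --increments '[[[-0.04,0,-0.045,0,0,0,0.7],[-0.1,0,-0.115,0,0,0,0.7],[-0.18,0,-0.205,0,0,0,0.7],[-0.26,0,-0.3,0,0,0,0.7],[-0.33,0,-0.38,0,0,0,0.7],[-0.375,0,-0.434,0,0,0,0.7],[-0.375,0,-0.434,0,0,0,0.7],[-0.375,0,-0.434,0,0,0,0.7]]]'

```text
time: 19.3
position: [0.5272, 0.0309, 0.2523]
tool_rot: [-2.924, -0.028, -1.129]
ft_force: [-0.1, -0.9, 0.1]
grip_width: 0.846
grip_force: 0.0
```

```bash
python3 run.py B
```

```text
diffs [0, 38, 44, 48]
0 (array([ 0.623 ,  0.0322,  0.1843,  0.0125, -0.0488, -0.0045]), np.float64(0.061264964951301175))
2 (array([ 0.6233,  0.0322,  0.1836,  0.0086, -0.0375, -0.0085]), np.float64(0.06171367288792137))
3 (array([ 0.6233,  0.0322,  0.1846,  0.0148, -0.0638, -0.0006]), np.float64(0.06385652090402714))
```

Emit:
play_rows --increments '[[[0,0,0,0,0,0,0.7],[0,0,0,0,0,0,0.7],[0,0,0,0,0,0,0.7],[0,0,0,0,0,0,0.7],[0,0,0,0,0,0,0.7]]]'

```text
time: 20.0
position: [0.527, 0.0308, 0.2518]
tool_rot: [-2.925, -0.028, -1.128]
ft_force: [0.0, -0.2, 0.8]
grip_width: 0.848
grip_force: 0.0
```

```bash
python3 - <<'E'
from fit import *
R=lambda f:cv2.imread('pics/'+f)[:,:,::-1].astype(int)
a=[snap('wrist','wC%d.png'%i).astype(int) for i in range(4)]
f=lambda x,y,s:(round(float(np.abs(x-y)[s].mean()),2),int(np.abs(x-y)[s].max()))
P=np.s_[100:215,255:400];Q=np.s_[0:90,420:600]
for i in range(1,4): print(f(a[i],a[0],P),f(a[i],a[0],Q))
s=snap('scene','sC.png').astype(int); s1=R('scene1.png')
# neighbour pommels in scene: loop, mallet, dark
for n,r in dict(loop=np.s_[220:250,255:280],mallet=np.s_[235:300,275:308],dark=np.s_[275:340,345:365],floor=np.s_[330:390,200:260]).items(): print(n,f(s,s1,r))
M,_,_=wcam(); b=blue(a[3].astype(np.uint8),(260,60,390,245),1)
print([(v+60,int(b[v].nonzero()[0].min()+260),int(b[v].nonzero()[0].max()+260),int(b[v].sum())) for v in range(0,185,5) if b[v].any()])
for q in ([.622,.032,.19,.015,0,0],[.622,.032,.184,.015,0,0],[.622,.032,.19,.015,-.06,0]): print(np.round(pr(M,model(q))).tolist())
E
```

```text
(2.08, 27) (1.79, 11)
(2.12, 30) (1.81, 11)
(2.12, 34) (1.8, 15)
loop (4.86, 8)
mallet (4.03, 8)
dark (4.4, 84)
floor (5.4, 8)
[(115, 311, 364, 46), (120, 280, 371, 92), (125, 279, 371, 93), (130, 279, 372, 94), (135, 278, 372, 95), (140, 279, 372, 94), (145, 279, 372, 94), (150, 279, 372, 94), (155, 279, 372, 94), (160, 280, 370, 91), (165, 281, 369, 89), (170, 282, 368, 87), (175, 284, 367, 84), (180, 285, 366, 82), (185, 286, 365, 80), (190, 288, 363, 76), (195, 292, 359, 24), (200, 291, 360, 26), (205, 290, 361, 28), (210, 288, 363, 32), (215, 288, 363, 32), (220, 290, 361, 26), (225, 291, 360, 24)]
[[281.0, 105.0], [373.0, 106.0], [376.0, 149.0], [277.0, 149.0], [286.0, 189.0], [367.0, 190.0]]
[[282.0, 113.0], [372.0, 114.0], [375.0, 156.0], [279.0, 156.0], [287.0, 194.0], [366.0, 194.0]]
[[280.0, 108.0], [373.0, 109.0], [376.0, 154.0], [277.0, 154.0], [286.0, 190.0], [367.0, 190.0]]
```

Emit:
play_rows --increments '[[[0,0,0,0,0,0,0.7],[0,0,0,0,0,0,0.7],[0,0,0,0,0,0,0.7],[0,0,0,0,0,0,0.7],[0,0,0,0,0,0,0.7],[0,0,0,0,0,0,0.7],[0,0,0,0,0,0,0.7],[0,0,0,0,0,0,0.7]]]'

```text
time: 21.05
position: [0.527, 0.0308, 0.2518]
tool_rot: [-2.925, -0.028, -1.128]
ft_force: [-1.2, 0.3, -0.5]
grip_width: 0.852
grip_force: 0.0
```

```bash
python3 - <<'E'
from h import *
a=[snap('wrist','wD%d.png'%i).astype(int) for i in range(3)]
P=np.s_[100:215,255:400]
print([int(np.abs(x-a[0])[P].max()) for x in a], int(np.abs(a[0]-cv2.imread('pics/wC0.png')[:,:,::-1])[P].max()))
print(ctrl.close_job())
E
```

```text
[0, 18, 16] 28
the job is handed in; nothing more can be done
None
```

I handed the job in at about 21 s with the paddle released, upright and still on the blue hook, within a few mm of centre by camera; it rocked after the first release, so I re-gripped, re-seated and released it again, the gripper brushed the shelf on the way in at about 9 N, and I viewed 12 pictures against the limit of 10; no verdict came back.

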